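# Sweep loose caps into the catch pan

## Task

Three loose black screw caps lie strewn on the bench. Use the fingertips like a brush to sweep all three along the bench and over the front lip into the metal catch pan, so that each lies wholly on the pan's flat floor, behind the lip. Only push the caps, never pick them up, and leave the small bottle, the timer and the tape roll where they stand.

Things in the scene. Friction and masses are not known exactly. Their poses are not given: they have to be found in the camera images.
- catch_pan: Bare metal pan screwed to the bench (cannot move), 150 mm wide (y), 130 mm deep (x), open at the front. Origin: centre of the floor's underside; x points from the open front to the back wall, z up. Flat floor, 3 mm thick: x -65 to +62, y -72 to +72 mm. Walls 3 mm thick, 29 mm high at both sides and the back. A flat screw tab reaches 27 mm behind the back wall.
- catch_pan_lip (a point): Middle of the front edge of the pan's lip, on the bench. The lip is as wide as the pan and slopes from here (pan x = -91 mm) up to the floor, 3 mm high, at pan x = -65 mm. Same axes as the pan.
- cap_1_mid (a point): Centre of a black plastic screw cap (one of three alike), a ribbed disc 28 mm in diameter and 16 mm high lying flat on the bench; this point is 8 mm above its underside. About 15 g, slides easily. On the pan's floor this point is 11 mm above the bench.
- cap_2_mid (a point): Centre of a black plastic screw cap (one of three alike), a ribbed disc 28 mm in diameter and 16 mm high lying flat on the bench; this point is 8 mm above its underside. About 15 g, slides easily. On the pan's floor this point is 11 mm above the bench.
- cap_3_mid (a point): Centre of a black plastic screw cap (one of three alike), a ribbed disc 28 mm in diameter and 16 mm high lying flat on the bench; this point is 8 mm above its underside. About 15 g, slides easily. On the pan's floor this point is 11 mm above the bench.
- cap_1: The same cap as point cap_1_mid; origin at the centre of its underside, 28 mm diameter, 16 mm high.
- cap_2: The same cap as point cap_2_mid; origin at the centre of its underside, 28 mm diameter, 16 mm high.
- cap_3: The same cap as point cap_3_mid; origin at the centre of its underside, 28 mm diameter, 16 mm high.
- small_bottle: Small white plastic bottle with red cap, 34 mm diameter, 62 mm tall, standing beside the pan to its left (pan +y). Origin: centre of its underside. Must not be moved.
- bench_timer: White digital timer lying on its back, 68 x 62 mm, 19 mm high, beside the pan to its right (pan -y). Origin: centre of its underside. Must not be moved.
- tape: Roll of tape lying flat, 98 mm diameter, 25 mm high, to the left of the caps and the pan. Origin: centre of its underside. Must not be moved.
Not all that is in view belongs to the job. Leave any blue or green look-alike of the cap_3 alone.

How it is judged:
At the end, for the whole second after the job is handed in: All three caps lie at rest wholly on the flat floor of the pan, behind the lip and within its walls (cap centre more than -53 mm along the pan's x axis, not stacked on one another), and bottle, timer and tape roll stand within 15 mm of where they were (x of cap_1_mid in the frame of catch_pan between -0.053 and 0.063 m and y of cap_1_mid in the frame of catch_pan between -0.073 and 0.073 m and z of each of cap_1_mid, cap_2_mid, cap_3_mid in the frame of catch_pan below 0.021 m and linear speed of each of cap_1, cap_2, cap_3 below 0.02 m/s and x of cap_2_mid in the frame of catch_pan between -0.053 and 0.063 m and y of cap_2_mid in the frame of catch_pan between -0.073 and 0.073 m and x of cap_3_mid in the frame of catch_pan between -0.053 and 0.063 m and y of cap_3_mid in the frame of catch_pan between -0.073 and 0.073 m and distance of each of small_bottle, bench_timer, tape from where it was at the start of the episode below 0.015 m); the robot touches nothing.
It fails at once if a cap was lifted (its centre more than 25 mm above the bench) (height (world z) of any of cap_1_mid, cap_2_mid, cap_3_mid above 0.025 m).
It fails at once if the small bottle was moved by more than 15 mm or tipped (distance of small_bottle from where it was at the start of the episode above 0.015 m or angle between small_bottle's own z axis and vertical above 0.35 rad).
It fails at once if the bench timer was moved by more than 15 mm or tipped (distance of bench_timer from where it was at the start of the episode above 0.015 m or angle between bench_timer's own z axis and vertical above 0.35 rad).
It fails at once if the tape roll was moved by more than 15 mm or tipped (distance of tape from where it was at the start of the episode above 0.015 m or angle between tape's own z axis and vertical above 0.35 rad).
It also fails if it takes over 72 s, if anything falls off the work surface, if the arm or the gripper's body presses on something with over 40 N, if the wrist force passes 120 N, or if a joint passes its speed limit or range.

## Robot

A 6-joint arm with a two-finger parallel gripper is mounted at the origin on a cart in front of the work surface, level with it; the furniture and walls round the work are solid. World frame = base frame: x ahead of the robot, y to its left, z up, the work surface at z = 0. Lengths are in m, angles in rad, forces in N, time in s.
With the tool pointing down it reaches from about 0.275 to 0.975 m from the base axis. Payload 8.4 kg.
Tool frame: the origin (TCP) lies at the centre of the arm's flange, where the gripper is bolted on; the fingertips stand 190 mm ahead of it and the grasp point (between the pads) lies 171 mm ahead of it; x points along the fingers, y is the direction in which the jaws open and shut, and the axes are right-handed (so a half turn about x gives the same grasp; the last joint's range is limited). The gripper opens to 92 mm and grips with 3 to 60 N. Pads are 20 mm wide; open, the fingers measure 128 mm over their backs; the gripper's body (75 mm by 189 mm) begins 69 mm behind the grasp point.
Start: joints at [1.306, 0.353, 1.633, -0, 1.155, -0.002], TCP at [0.162, 0.604, 0.405] pointing down, gripper open.
Joint ranges: [-2.63, 2.63], [-0.92, 2.1], [0.06, 2.66], [-1.3, 4.44], [0, 2.69], [-3.02, 3.02]. Speed limits (rad/s): [2.22, 2.22, 2.79, 3.14, 3.14, 3.14].

## Interface

Orientations are given as a rotation vector (axis times angle).
In Python, from plant import env gives the robot as it stands.
- The arm moves only by the tool servo_tool, never from a script. Its arguments are lists of equal length, an entry for each row: "xyz": the shift along the world's x, y, z in mm, a list of three; "roll": the turn about the world's z in rad; "fingers": the opening, from -1 (shut) to 1 (fully open). In form: {"xyz": [[dx, dy, dz], ...], "roll": [roll, ...], "fingers": [fingers, ...]}. A call has 1 to 10 rows; each row is the pose to reach, as a shift and turn from the pose commanded when the call began; what a row does not reach only later rows make up. A row lasts 1/12 s, in which the tool goes at most 41.7 mm and 7.16 degrees, less where a joint would pass 70% of its speed; a pose out of reach is approached as far as the arm can. A call with a gripper value outside its range is refused whole. The fingers move at their own pace and stop on an object; "force" is the grip in N (left out, the last holds). Time passes only in rows, so rows that repeat a pose let the fingers close. It gives the time, the measured TCP pose, the force and the opening at its end, in the units of the state.
- env.read_state(): the state, without advancing time (a new reading comes with each control period).
- env.grab_frame(name): name is "scene" or "top" or "wrist"; returns a dict with "color" (420x560x3 uint8, red, green, blue), "depth" (420x560 float32, m along the optical axis (not along the pixel's ray), 0 where there is no reading), "K" (3x3 intrinsics, pixels), "R" (3x3) and "t" (3): a world point X has camera coordinates R X + t. Camera axes: x right, y down, z forward; pixel columns grow to the right and rows downward; lengths in m; the calibration is good to about 2 mm. A picture is of the moment at which its call begins.
- env.job_done(): hands the job in, once; it reports no verdict.
Trained networks look in the newest picture that a camera, given by its name, has taken for a name from the list of things; names that differ only in an ending like _2 or _b are one class to them, and where a whole thing is asked for, a point or a joint stands for the part that bears it (a point fixed in the world has none). Each returns a list of dicts, best first, with "p" (0 to 1); they miss things now and then, are a little off and sometimes report something else, mostly with a low value. They report only what shows in the picture. A call takes as long as a camera call. They do not tell look-alikes from the thing itself.
- env.regions_of(thing, camera): "mask" (420x560 bool, what is visible of it) and "xy" ([column, row] in pixels, amid what is visible of it).
The state is a dict: "clock": time; "joints": joint angles; "joint_velocities": joint speeds; "effort": joint torques, N m; "eef_pos": TCP position; "tcp_rot": TCP orientation; "ft_force": force on the tool from outside, world axes, zero at the start; "wrist_torque": the same for the moment, N m; "gripper_width": finger opening in m.
Only numpy, scipy, OpenCV 4.12 (cv2) and the standard library are available. Lean on these libraries where they do the work, as an engineer would, in place of code of your own. Each camera call takes 0.05 s, during which the arm holds its last target.

## Working session

There is one attempt and no reset: what is moved stays moved. The work goes in short steps, Python scripts to look and compute and a tool call to move; the robot and the scene stay as the last step left them, time stands still between calls to the robot, and variables do not carry over. Pictures are saved under pics/ and viewed, and the job is handed in when it is done.

Besides the shell and the picture viewer there is one more tool, called after "Call:" as a command line: name --pt "numbers of a row" for each row, then --argument value for the rest. servo_tool: Moves the arm, as the interface text tells. Its arguments: {"type":"object","properties":{"xyz":{"type":"array"},"roll":{"type":"array"},"fingers":{"type":"array"},"force":{"type":"number"}},"required":["xyz","roll","fingers"]}

```bash
mkdir -p pics
cat > h.py <<'E'
import numpy as np, cv2
from plant import env
def px2w(f,u,v,z=None):
    K,R,t=f["K"],f["R"],f["t"]
    ray=np.linalg.inv(K)@np.array([u,v,1.0])
    o=-R.T@t; d=R.T@ray
    if z is None:
        return o+d*f["depth"][int(round(v)),int(round(u))]
    return o+d*(z-o[2])/d[2]
def save(f,n): cv2.imwrite("pics/"+n,f["color"][:,:,::-1])
E
python3 - <<'E'
from h import *
np.set_printoptions(precision=4,suppress=True)
s=env.read_state();print(s["clock"],s["eef_pos"],s["tcp_rot"],s["gripper_width"])
for c in["top","scene"]:
    f=env.grab_frame(c);save(f,c+"0.png")
    for n in["cap_1","catch_pan","small_bottle","bench_timer","tape"]:
        for r in env.regions_of(n,c):
            m=r["mask"];u,v=r["xy"]
            print(c,n,round(r["p"],2),np.round(r["xy"]),m.sum(),px2w(f,u,v))
E
```

```text
0.0 [0.1623 0.6033 0.404 ] [ 0.2052  1.5611 -0.2074] 0.0920082483935636
top cap_1 0.63 [261. 242.] 86 [ 0.4484 -0.1072  0.0193]
top cap_1 0.58 [292. 254.] 95 [ 0.4185 -0.1893  0.0169]
top cap_1 0.38 [313. 274.] 91 [ 0.3677 -0.2463  0.0148]
top catch_pan 0.66 [290. 185.] 3306 [ 0.6073 -0.1796  0.0016]
top small_bottle 0.61 [256. 154.] 173 [ 0.6812 -0.087   0.0495]
top bench_timer 0.83 [342. 208.] 607 [ 0.5453 -0.3201  0.019 ]
top tape 0.72 [179. 230.] 488 [0.4722 0.1124 0.0273]
scene cap_1 0.73 [213. 260.] 175 [ 0.3667 -0.1347  0.0125]
scene cap_1 0.69 [174. 236.] 162 [ 0.3639 -0.0255  0.0149]
scene cap_1 0.62 [226. 232.] 119 [ 0.4414 -0.1013  0.0124]
scene cap_1 0.6 [298. 295.] 197 [ 0.3999 -0.3193  0.0172]
scene cap_1 0.6 [214. 214.] 152 [ 0.4651 -0.0404  0.0119]
scene cap_1 0.56 [251. 259.] 177 [ 0.4151 -0.193   0.0144]
scene cap_1 0.55 [260. 292.] 235 [ 0.3633 -0.2589  0.0135]
scene catch_pan 0.65 [309. 211.] 3997 [ 0.617  -0.1894 -0.0003]
scene small_bottle 0.72 [296. 168.] 351 [ 0.6865 -0.0977  0.0353]
scene bench_timer 0.72 [340. 257.] 949 [ 0.5258 -0.3295  0.02  ]
scene tape 0.74 [194. 192.] 904 [0.4813 0.0364 0.0245]
```

Run:
```python
import cv2
a=cv2.imread("pics/top0.png");b=cv2.imread("pics/scene0.png")
cv2.imwrite("pics/t1.png",cv2.resize(a[120:320,150:400],(750,600),interpolation=cv2.INTER_CUBIC))
cv2.imwrite("pics/s1.png",cv2.resize(b[130:330,140:390],(750,600),interpolation=cv2.INTER_CUBIC))
```

```text
(no output)
```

View pics/t1.png

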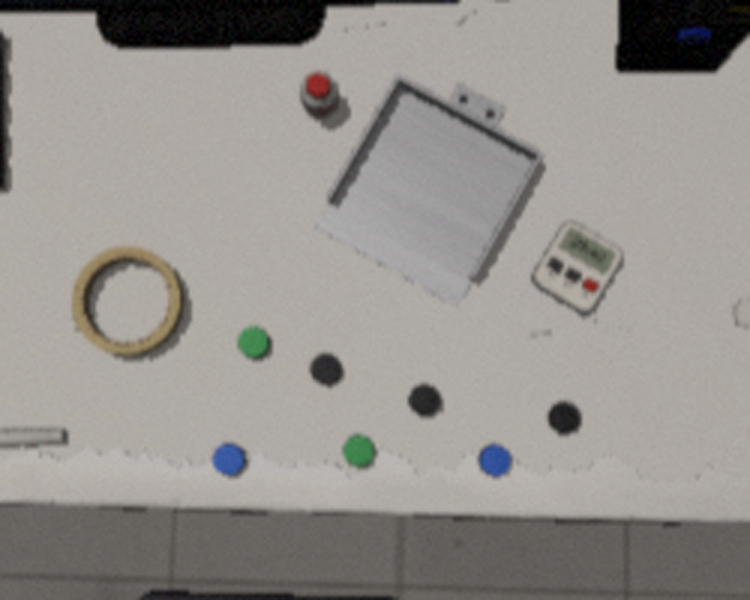

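View pics/s1.png

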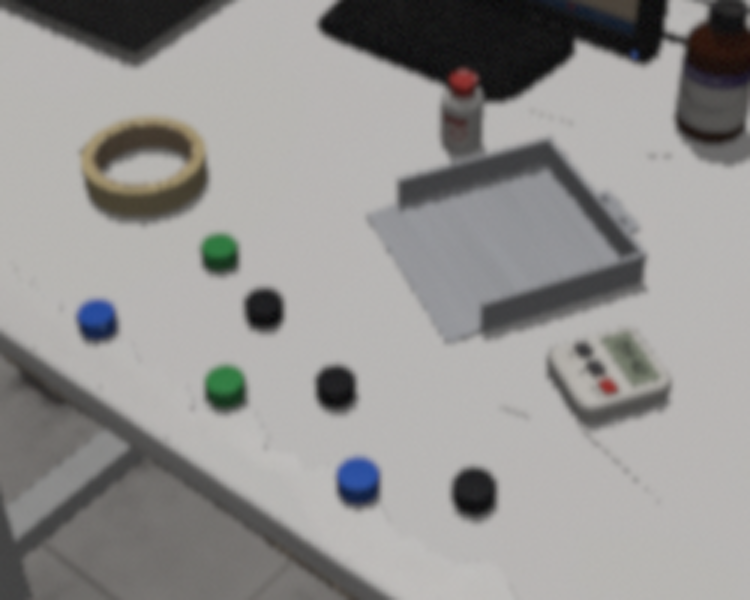

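Black caps in the top picture are at about (259,243), (292,253) and (338,259). The blue ones at (226,273) and (315,273) and the green ones at (234,234) and (269,270) are look-alikes, so I leave them. Next I measure the black caps, look-alikes and pan precisely.

```bash
cat > m.py <<'E'
from h import *
np.set_printoptions(precision=4,suppress=True)
import sys
def caps(f,win):
    # top faces by colour blobs
    c=f["color"].astype(int);V=c.max(2);hsv=cv2.cvtColor(f["color"],cv2.COLOR_RGB2HSV)
    out=[]
    for name,m in(("black",(V<75)),("green",(hsv[...,1]>110)&(abs(hsv[...,0].astype(int)-65)<22)),("blue",(hsv[...,1]>110)&(abs(hsv[...,0].astype(int)-113)<14))):
        n,l,st,ce=cv2.connectedComponentsWithStats(m.astype(np.uint8))
        for i in range(1,n):
            u,v=ce[i]
            if win[0]<u<win[2] and win[1]<v<win[3] and 40<st[i,4]<400:
                out.append((name,u,v,st[i,4]))
    return out
E
python3 - <<'E'
from m import *
f=env.grab_frame("top")
for r in caps(f,(200,130,400,290)): print(r[0],np.round(r[1:],1),px2w(f,r[1],r[2],0.012)[:2])
g=env.grab_frame("scene")
for r in caps(g,(140,190,340,320)): print(r[0],np.round(r[1:],1),px2w(g,r[1],r[2],0.009)[:2])
# pan corners in top, crop px/3
P={"backL wall top":(400,80,.029),"backR wall top":(540,153,.029),"lipL":(319,226,0),"lipR":(460,302,0)}
for k,(a,b,z) in P.items(): print(k,px2w(f,150+a/3-.33,120+b/3-.33,z))
S={"lipL":(368,217,0),"lipR":(450,340,0),"backR":(645,255,.029),"backL":(549,138,.029)}
for k,(a,b,z) in S.items(): print(k,px2w(g,140+a/3-.33,130+b/3-.33,z))
print(px2w(f,179,230,.025)); 
T={"tl":(573,222),"tr":(622,258),"br":(587,314),"bl":(533,277)}
for k,(a,b) in T.items(): print(k,px2w(f,150+a/3,120+b/3,.019))
E
```

```text
black [301.7 158.4  96. ] [ 0.6806 -0.21  ]
black [258.5 242.9  76. ] [ 0.446  -0.0993]
black [291.3 253.1  74. ] [ 0.4212 -0.1875]
black [337.6 258.9  79. ] [ 0.4095 -0.3109]
green [234.3 233.8  61. ] [ 0.4684 -0.0335]
green [269.2 269.8  64. ] [ 0.3755 -0.1301]
blue [380.5 131.4  80. ] [ 0.7636 -0.4267]
blue [225.8 272.6  79. ] [ 0.3649 -0.0154]
blue [314.6 273.1  75. ] [ 0.3705 -0.2504]
black [190.1 196.  179. ] [0.4785 0.0478]
black [327.1 227.9 340. ] [ 0.5876 -0.2568]
black [227.6 232.8 127. ] [ 0.444 -0.102]
black [154.3 258.6 102. ] [ 0.298 -0.038]
black [251.6 259.1 139. ] [ 0.4191 -0.1906]
black [215.3 262.9  43. ] [ 0.3664 -0.1413]
black [297.7 294.  169. ] [ 0.4068 -0.3147]
green [212.8 213.6  86. ] [ 0.4678 -0.0352]
green [214.6 258.4 112. ] [ 0.3742 -0.1319]
blue [171.9 236.  111. ] [ 0.3638 -0.0174]
blue [258.9 289.6 151. ] [ 0.3694 -0.252 ]
backL wall top [ 0.7086 -0.1577  0.029 ]
backR wall top [ 0.6446 -0.2852  0.029 ]
lipL [ 0.5774 -0.0874  0.    ]
lipR [ 0.5111 -0.2176  0.    ]
lipL [ 0.574  -0.0883  0.    ]
lipR [ 0.5093 -0.2171  0.    ]
backR [ 0.6396 -0.2903  0.029 ]
backL [ 0.7087 -0.1599  0.029 ]
[0.4734 0.1124 0.025 ]
tl [ 0.5834 -0.3176  0.019 ]
tr [ 0.5519 -0.3618  0.019 ]
br [ 0.5007 -0.3307  0.019 ]
bl [ 0.5325 -0.2823  0.019 ]
```

```bash
cat >> m.py <<'E'
th=np.radians(-27.3);ex=np.array([np.cos(th),np.sin(th)]);ey=np.array([-ex[1],ex[0]]);P0=np.array([.621,-.1937])
def p2w(x,y): return P0+np.array(x)*ex+np.array(y)*ey
def w2p(p): d=np.asarray(p)[:2]-P0; return np.array([d@ex,d@ey])
from scipy.spatial.transform import Rotation as Ro
def tool():
    s=env.read_state();R=Ro.from_rotvec(s["tcp_rot"]).as_matrix()
    y=np.degrees(np.arctan2(R[1,1],R[0,1]))
    print("t",s["clock"],"pos",np.asarray(s["eef_pos"]),"yaw_y",y,"x",R[:,0],"w",s["gripper_width"],"F",np.asarray(s["ft_force"]),"j6",s["joints"][5])
    return np.asarray(s["eef_pos"]),y
E
python3 - <<'E'
from m import *
p,y=tool()
for n,a in dict(A=(.445,-.1005),B=(.420,-.189),C=(.408,-.313)).items(): print(n,w2p(a))
print("turn to 62.7:", 62.7-y, np.radians(62.7-y))
w=p2w(-.250,.0); print("above start A shift mm", 1000*(w-p[:2]), "tip z",p[2]-.19)
E
```

```text
t 0.7 pos [0.1624 0.6035 0.4047] yaw_y 74.94115591743098 x [-0. -0. -1.] w 0.09185308148067005 F [-0.64    0.504  -0.3482] j6 -0.0024041874705753364
A [-0.1991  0.0021]
B [-0.1808 -0.088 ]
C [-0.1346 -0.2037]
turn to 62.7: -12.241155917430973 -0.2136484750091576
above start A shift mm [ 236.4638 -682.5739] tip z 0.21467579107496532
```

Call:
servo_tool --pt "12 -34 0" --pt "24 -68 0" --pt "36 -102 0" --pt "48 -136 0" --pt "60 -170 0" --pt "72 -204 0" --pt "84 -238 0" --pt "96 -272 0" --pt "108 -306 0" --pt "120 -340 0" --roll '[-0.05,-0.1,-0.15,-0.2,-0.214,-0.214,-0.214,-0.214,-0.214,-0.214]' --fingers '[-0.6,-0.6,-0.6,-0.6,-0.6,-0.6,-0.6,-0.6,-0.6,-0.6]'

```text
clock: 1.53
eef_pos: [0.2824, 0.262, 0.4049]
tcp_rot: [0.374, 1.538, -0.373]
ft_force: [0.2, 0.6, 0.8]
gripper_width: 0.0272
```

Call:
servo_tool --pt "12 -34 -10" --pt "24 -68 -20" --pt "36 -102 -30" --pt "48 -136 -40" --pt "60 -170 -50" --pt "72 -204 -60" --pt "84 -238 -70" --pt "96 -272 -80" --pt "108 -306 -90" --pt "116 -342 -100" --roll '[0,0,0,0,0,0,0,0,0,0]' --fingers '[-0.6,-0.6,-0.6,-0.6,-0.6,-0.6,-0.6,-0.6,-0.6,-0.6]'

```text
clock: 2.37
eef_pos: [0.3991, -0.0804, 0.3046]
tcp_rot: [0.374, 1.537, -0.374]
ft_force: [1.4, -0.4, 0.3]
gripper_width: 0.0182
```

Run:
```python
from m import *
p,y=tool(); w=p2w(-.245,.0); print(1000*(w-p[:2]),p[2]-.19,y-62.7)
f=env.grab_frame("top");cv2.imwrite("pics/t2.png",cv2.resize(f["color"][120:320,150:400,::-1],(750,600)))
for r in caps(f,(200,130,400,290)): print(r[0],np.round(r[1:],1),w2p(px2w(f,r[1],r[2],0.012)))
```

```text
t 2.3667 pos [ 0.3991 -0.0804  0.3046] yaw_y 62.667884071874 x [ 0.0017 -0.0002 -1.    ] w 0.01824636888209776 F [ 1.3745 -0.366   0.2593] j6 -1.2964391944871183
[ 4.1473 -0.9245] 0.11457836620990774 -0.03211592812600372
black [302.5 158.7  80. ] [0.0608 0.0106]
black [291.3 253.1  74. ] [-0.1804 -0.0862]
black [337.6 258.8  76. ] [-0.134  -0.2012]
blue [381.  130.8  81. ] [ 0.2355 -0.1421]
blue [314.5 273.1  74. ] [-0.1967 -0.1652]
```

View pics/t2.png

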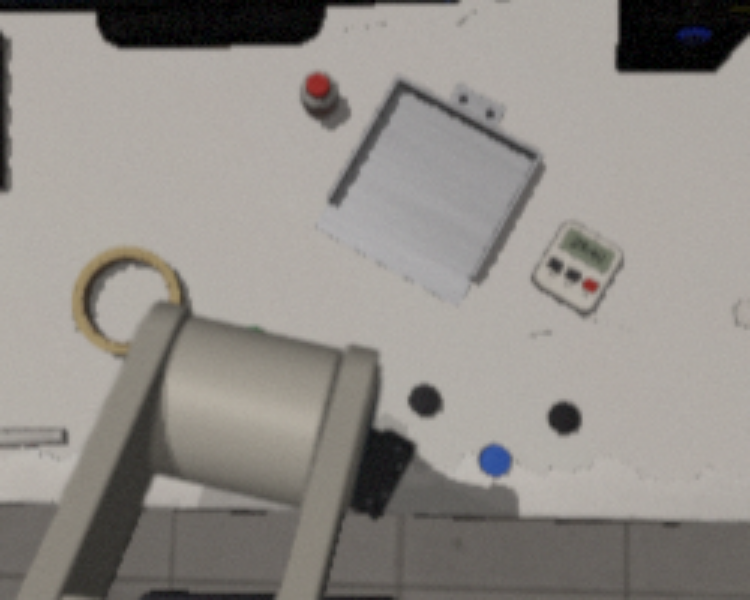

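Call:
servo_tool --pt "0 0 -25" --pt "0 0 -50" --pt "0 0 -75" --pt "0 0 -92" --pt "0 0 -102" --pt "0 0 -108" --pt "0 0 -108" --roll '[0,0,0,0,0,0,0]' --fingers '[-0.6,-0.6,-0.6,-0.6,-0.6,-0.6,-0.6]'

```text
clock: 3.0
eef_pos: [0.3981, -0.0784, 0.1959]
tcp_rot: [0.374, 1.54, -0.374]
ft_force: [-0.6, 0.3, 0.4]
gripper_width: 0.0182
```

Run:
```python
from m import *
p,y=tool(); print(p[2]-.19,w2p(p))
f=env.grab_frame("scene");cv2.imwrite("pics/s2.png",cv2.resize(f["color"][130:330,140:390,::-1],(750,600)))
f=env.grab_frame("wrist");save(f,"w2.png")
```

```text
t 3.0 pos [ 0.3981 -0.0784  0.1959] yaw_y 62.67978086670161 x [-0.0017  0.0003 -1.    ] w 0.01822461742319775 F [-0.6345  0.2805  0.3981] j6 -1.2920214746063454
0.005856651363899873 [-0.2509  0.0002]
```

View pics/s2.png

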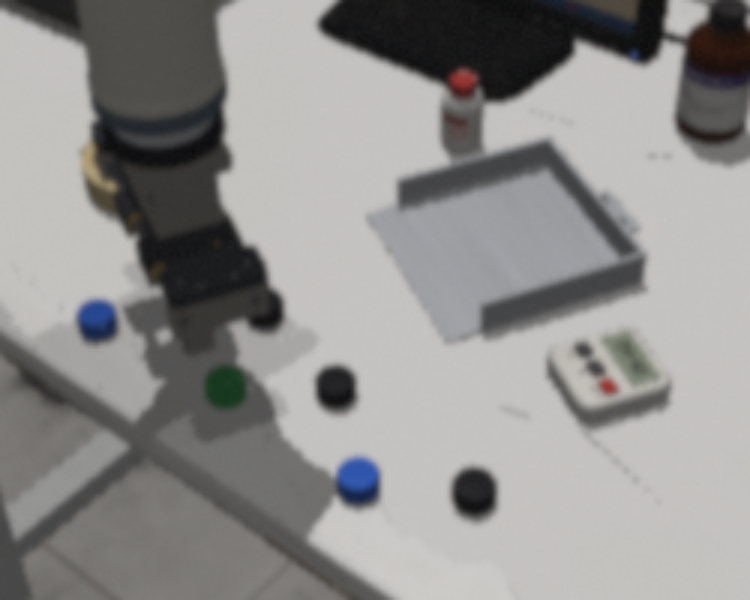

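View pics/w2.png

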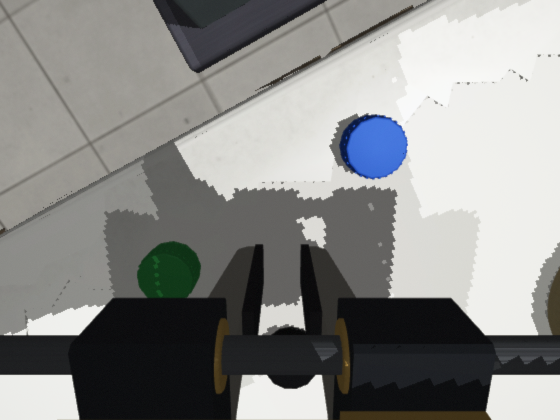

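Call:
servo_tool --pt "8 -4 0" --pt "16 -8 0" --pt "24 -12 0" --pt "32 -16 0" --pt "40 -20 0" --pt "48 -24 0" --pt "57 -28 0" --pt "65 -32 0" --pt "73 -36 0" --pt "81 -40 0" --roll '[0,0,0,0,0,0,0,0,0,0]' --fingers '[-0.6,-0.6,-0.6,-0.6,-0.6,-0.6,-0.6,-0.6,-0.6,-0.6]'

```text
clock: 3.93
eef_pos: [0.4801, -0.1189, 0.1966]
tcp_rot: [0.374, 1.538, -0.374]
ft_force: [-1.0, 0.5, 0.3]
gripper_width: 0.0186
```

Run:
```python
from m import *
p,y=tool(); print(p[2]-.19,w2p(p))
f=env.grab_frame("scene");cv2.imwrite("pics/s3.png",cv2.resize(f["color"][130:330,140:390,::-1],(750,600)))
```

```text
t 3.9333 pos [ 0.4801 -0.1189  0.1966] yaw_y 62.68174042364882 x [-0.0002  0.0001 -1.    ] w 0.01860333971096782 F [-0.9517  0.4648  0.2872] j6 -1.3397175991748462
0.0066171560241204685 [-0.1595  0.0019]
```

View pics/s3.png

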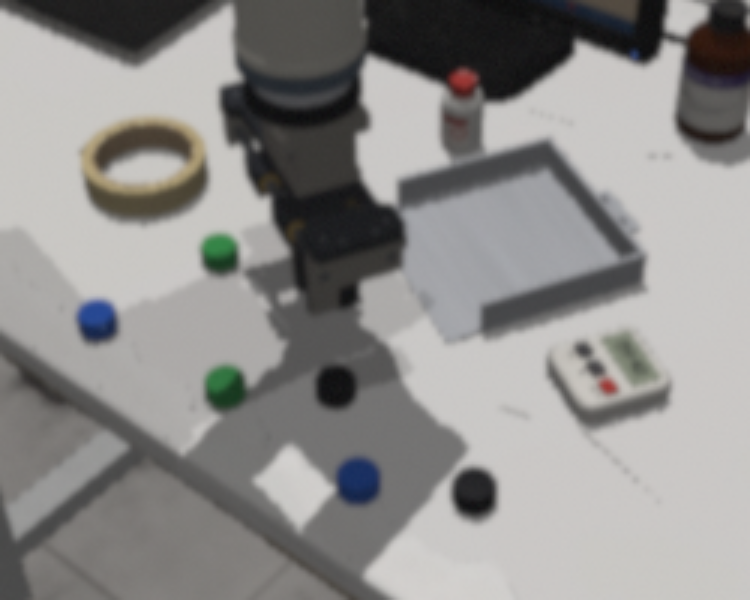

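Cap A rides ahead of the finger at crop (347,293) and the look-alikes haven't moved. I continue over the lip.

Call:
servo_tool --pt "8 -4 0" --pt "16 -8 0" --pt "24 -12 0" --pt "32 -15 0" --pt "40 -19 0" --pt "47 -23 0" --pt "54 -26 1" --pt "60 -29 2" --pt "66 -32 4" --pt "73 -35 5" --roll '[0,0,0,0,0,0,0,0,0,0]' --fingers '[-0.6,-0.6,-0.6,-0.6,-0.6,-0.6,-0.6,-0.6,-0.6,-0.6]'

```text
clock: 4.82
eef_pos: [0.5528, -0.1537, 0.2019]
tcp_rot: [0.374, 1.538, -0.374]
ft_force: [0.4, 1.1, 0.0]
gripper_width: 0.0185
```

Call:
servo_tool --pt "10 -2 0" --pt "20 -4 0" --pt "31 -6 0" --pt "42 -8 0" --pt "53 -10 0" --pt "64 -12 0" --pt "75 -14 0" --pt "86 -16 0" --pt "94 -17 0" --pt "99 -18 0" --roll '[0,0,0,0,0,0,0,0,0,0]' --fingers '[-0.6,-0.6,-0.6,-0.6,-0.6,-0.6,-0.6,-0.6,-0.6,-0.6]'

```text
clock: 5.65
eef_pos: [0.6526, -0.1715, 0.2016]
tcp_rot: [0.374, 1.538, -0.374]
ft_force: [0.2, 0.2, 0.3]
gripper_width: 0.0182
```

Run:
```python
from m import *
p,y=tool(); print(p[2]-.19,w2p(p))
f=env.grab_frame("scene");cv2.imwrite("pics/s4.png",cv2.resize(f["color"][130:330,140:390,::-1],(750,600)))
```

```text
t 5.65 pos [ 0.6526 -0.1715  0.2016] yaw_y 62.69119939785032 x [ 0.0006 -0.0001 -1.    ] w 0.01821166021607484 F [0.2375 0.2261 0.3447] j6 -1.3534100400383369
0.01160206738995534 [0.0179 0.0342]
```

View pics/s4.png

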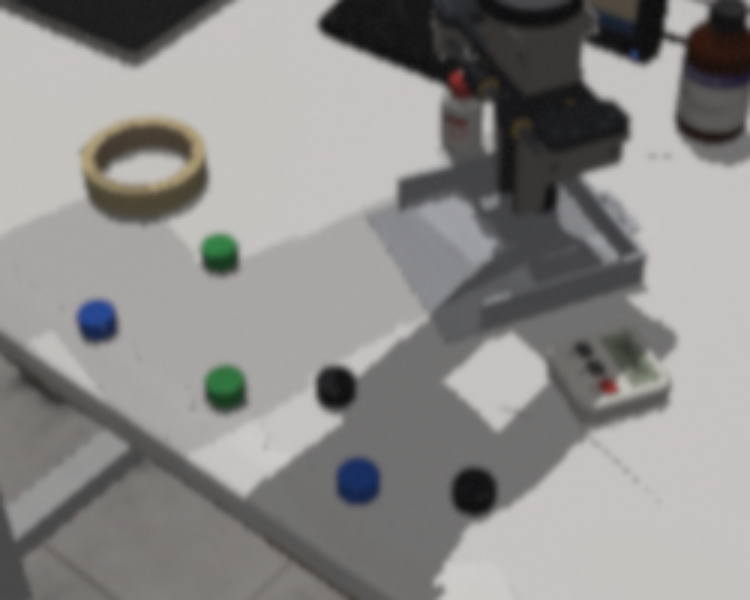

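Call:
servo_tool --pt "-7 3 0" --pt "-13 7 0" --pt "-13 7 30" --pt "-14 7 65" --pt "-45 5 85" --pt "-80 2 90" --pt "-115 -2 90" --pt "-150 -5 90" --pt "-185 -8 90" --pt "-220 -10 90" --roll '[0,0,0,0,0.05,0.1,0.15,0.2,0.26,0.26]' --fingers '[-0.6,-0.6,-0.6,-0.6,-0.6,-0.6,-0.6,-0.6,-0.6,-0.6]'

```text
clock: 6.53
eef_pos: [0.4283, -0.1807, 0.2916]
tcp_rot: [0.167, 1.565, -0.167]
ft_force: [-0.3, -0.3, -0.1]
gripper_width: 0.0184
```

Call:
servo_tool --pt "-26 -3 0" --pt "-52 -5 0" --pt "-52 -5 -20" --pt "-52 -5 -20" --pt "-52 -5 -20" --roll '[0,0,0,0,0]' --fingers '[-0.6,-0.6,-0.6,-0.6,-0.6]'

```text
clock: 6.95
eef_pos: [0.3784, -0.1859, 0.2715]
tcp_rot: [0.171, 1.566, -0.17]
ft_force: [0.2, 0.4, 1.4]
gripper_width: 0.018
```

Run:
```python
from m import *
p,y=tool(); print(p[2]-.19,w2p(p), 1000*(np.array([.380,-.1866])-p[:2]))
f=env.grab_frame("scene");cv2.imwrite("pics/s5.png",cv2.resize(f["color"][130:330,140:390,::-1],(750,600)))
for r in caps(f,(140,180,380,320)): print(r[0],np.round(r[1:],1),px2w(f,r[1],r[2],0.009)[:2],w2p(px2w(f,r[1],r[2],0.009)))
f=env.grab_frame("top")
for r in caps(f,(200,130,400,290)): print(r[0],np.round(r[1:],1),w2p(px2w(f,r[1],r[2],0.015)))
```

```text
t 6.95 pos [ 0.3784 -0.1859  0.2715] yaw_y 77.55594031941143 x [-0.0014  0.0008 -1.    ] w 0.017960545041925305 F [0.224  0.3836 1.4033] j6 -1.8140085869651725
0.08150880271458777 [-0.2192 -0.1044] [ 1.6301 -0.6602]
black [315.9 191.8 384. ] [ 0.6708 -0.1686] [0.0328 0.0452]
black [329.1 227.1 209. ] [ 0.5921 -0.2589] [ 0.0042 -0.0712]
black [153.6 258.6  66. ] [ 0.2971 -0.0368] [-0.3597 -0.0091]
black [251.5 259.2 145. ] [ 0.4188 -0.1907] [-0.1811 -0.0901]
black [216.  262.8  45. ] [ 0.3675 -0.1421] [-0.249  -0.0704]
black [297.8 294.  164. ] [ 0.4068 -0.315 ] [-0.1347 -0.206 ]
black [258.4 292.2  77. ] [ 0.3641 -0.2552] [-0.2001 -0.1725]
green [212.8 213.6  84. ] [ 0.4678 -0.0353] [-0.2088  0.0705]
green [214.5 258.4 112. ] [ 0.3742 -0.1316] [-0.2478 -0.058 ]
blue [171.9 236.  110. ] [ 0.3639 -0.0172] [-0.3094  0.0389]
blue [258.9 290.  159. ] [ 0.3686 -0.2526] [-0.1972 -0.1681]
black [300.  158.3  96. ] [0.0578 0.017 ]
black [290.7 162.7  83. ] [0.0348 0.0333]
black [255.9 257.9 172. ] [-0.237  -0.0101]
black [338.1 257.6  51. ] [-0.1308 -0.2004]
black [271.1 283.1  42. ] [-0.275  -0.0773]
green [234.2 233.8  62. ] [-0.2093  0.0721]
blue [380.3 131.2  78. ] [ 0.2326 -0.1408]
blue [225.8 272.7  78. ] [-0.3093  0.0408]
```

View pics/s5.png

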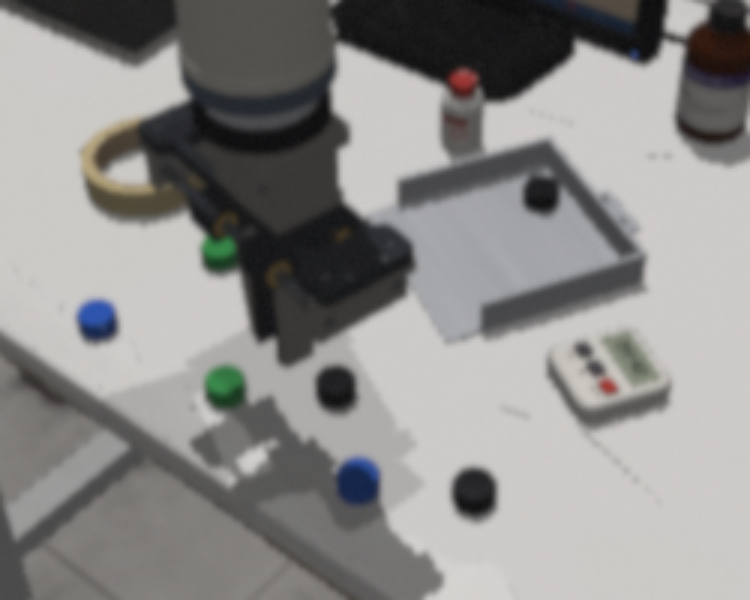

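Call:
servo_tool --pt "1 0 -25" --pt "1 -1 -45" --pt "1 -1 -60" --pt "1 -1 -70" --pt "1 -1 -76" --pt "1 -1 -76" --pt "8 0 -76" --pt "15 0 -76" --pt "22 1 -76" --roll '[0,0,0,0,0,0,0,0,0]' --fingers '[-0.6,-0.6,-0.6,-0.6,-0.6,-0.6,-0.6,-0.6,-0.6]'

```text
clock: 7.8
eef_pos: [0.4028, -0.1857, 0.1965]
tcp_rot: [0.17, 1.562, -0.171]
ft_force: [0.0, 0.6, 0.2]
gripper_width: 0.0181
```

Call:
servo_tool --pt "7 1 0" --pt "16 3 0" --pt "26 5 0" --pt "36 6 0" --pt "46 8 0" --pt "56 10 0" --pt "66 12 0" --pt "76 13 0" --pt "86 15 0" --pt "96 17 0" --roll '[0,0,0,0,0,0,0,0,0,0]' --fingers '[-0.6,-0.6,-0.6,-0.6,-0.6,-0.6,-0.6,-0.6,-0.6,-0.6]'

```text
clock: 8.63
eef_pos: [0.4984, -0.1683, 0.1956]
tcp_rot: [0.17, 1.564, -0.17]
ft_force: [0.8, -0.1, 0.5]
gripper_width: 0.0184
```

Run:
```python
from m import *
p,y=tool(); print(p[2]-.19,w2p(p))
f=env.grab_frame("scene");cv2.imwrite("pics/s6.png",cv2.resize(f["color"][130:330,140:390,::-1],(750,600)))
```

```text
t 8.6333 pos [ 0.4984 -0.1683  0.1956] yaw_y 77.57725778474051 x [-0.0001  0.     -1.    ] w 0.018390263972019094 F [ 0.8401 -0.0812  0.4518] j6 -1.6824376169997535
0.0056344798813333374 [-0.1206 -0.0337]
```

View pics/s6.png

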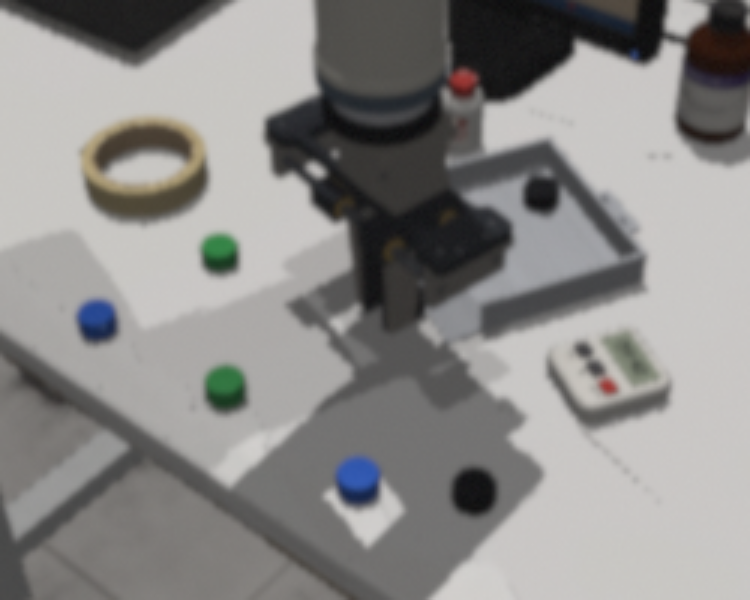

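Call:
servo_tool --pt "9 -1 0" --pt "18 -2 1" --pt "27 -2 3" --pt "35 -3 4" --pt "43 -4 5" --pt "52 -8 6" --pt "61 -11 6" --pt "70 -14 6" --pt "79 -18 6" --pt "88 -21 6" --roll '[0,0,0,0,0,0,0,0,0,0]' --fingers '[-0.6,-0.6,-0.6,-0.6,-0.6,-0.6,-0.6,-0.6,-0.6,-0.6]'

```text
clock: 9.52
eef_pos: [0.5862, -0.19, 0.2016]
tcp_rot: [0.17, 1.564, -0.17]
ft_force: [0.8, 0.5, 0.6]
gripper_width: 0.0187
```

Call:
servo_tool --pt "8 -3 0" --pt "15 -6 0" --pt "19 -8 0" --pt "19 -8 0" --pt "10 -4 0" --pt "3 -2 2" --pt "3 -2 40" --pt "3 -2 80" --roll '[0,0,0,0,0,0,0,0]' --fingers '[-0.6,-0.6,-0.6,-0.6,-0.6,-0.6,-0.6,-0.6]'

```text
clock: 10.18
eef_pos: [0.5855, -0.1905, 0.28]
tcp_rot: [0.172, 1.571, -0.169]
ft_force: [0.8, 0.1, -0.3]
gripper_width: 0.0184
```

Run:
```python
from m import *
p,y=tool(); print(p[2]-.19,w2p(p))
f=env.grab_frame("scene");cv2.imwrite("pics/s7.png",cv2.resize(f["color"][130:330,140:390,::-1],(750,600)))
```

```text
t 10.1833 pos [ 0.5855 -0.1905  0.28  ] yaw_y 77.58297612334857 x [-0.0071  0.0023 -1.    ] w 0.01842358955697859 F [ 0.8408  0.1    -0.3024] j6 -1.6710168605450648
0.0899516929964908 [-0.033  -0.0134]
```

View pics/s7.png

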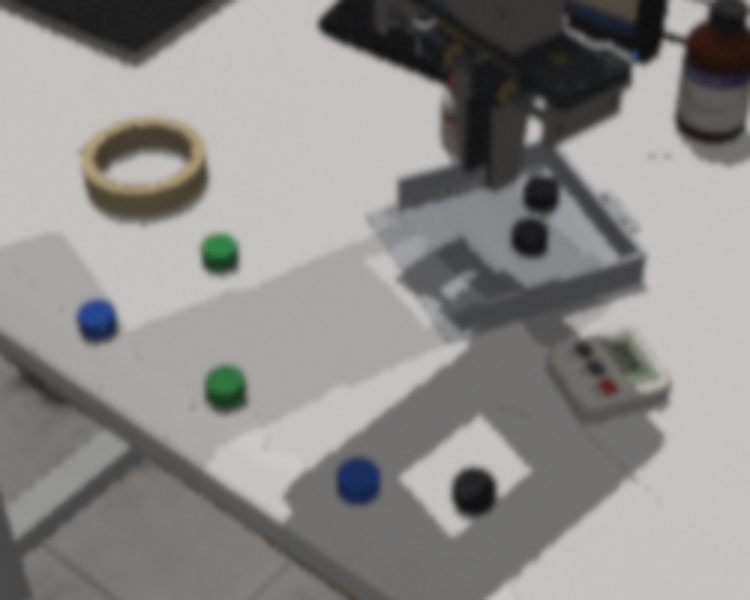

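Call:
servo_tool --pt "-20 -16 0" --pt "-40 -32 0" --pt "-60 -48 0" --pt "-80 -64 0" --pt "-100 -80 0" --pt "-120 -96 0" --pt "-140 -112 0" --pt "-160 -128 0" --pt "-180 -144 0" --pt "-198 -160 0" --roll '[-0.12,-0.24,-0.36,-0.48,-0.6,-0.72,-0.84,-0.96,-1.08,-1.2]' --fingers '[-0.6,-0.6,-0.6,-0.6,-0.6,-0.6,-0.6,-0.6,-0.6,-0.6]'

```text
clock: 11.07
eef_pos: [0.3882, -0.3511, 0.2817]
tcp_rot: [1.099, 1.276, -1.1]
ft_force: [0.0, 0.2, -0.4]
gripper_width: 0.0182
```

Call:
servo_tool --pt "0 0 0" --pt "0 0 0" --pt "0 0 0" --pt "0 0 0" --pt "0 0 0" --pt "0 0 0" --pt "0 0 0" --roll '[-0.12,-0.24,-0.36,-0.48,-0.6,-0.633,-0.633]' --fingers '[-0.6,-0.6,-0.6,-0.6,-0.6,-0.6,-0.6]'

```text
clock: 11.65
eef_pos: [0.3895, -0.3506, 0.2816]
tcp_rot: [1.554, 0.943, -1.554]
ft_force: [1.0, 0.1, -0.9]
gripper_width: 0.0183
```

Run:
```python
from m import *
p,y=tool(); print(p[2]-.19,w2p(p), 1000*(np.array([.387,-.350])-p[:2]))
f=env.grab_frame("scene");cv2.imwrite("pics/s8.png",cv2.resize(f["color"][130:330,140:390,::-1],(750,600)))
for r in caps(f,(140,180,380,320)): print(r[0],np.round(r[1:],1),px2w(f,r[1],r[2],0.009)[:2],w2p(px2w(f,r[1],r[2],0.009)))
f=env.grab_frame("top")
for r in caps(f,(200,130,400,290)): print(r[0],np.round(r[1:],1),w2p(px2w(f,r[1],r[2],0.015)))
```

```text
t 11.65 pos [ 0.3895 -0.3506  0.2816] yaw_y -27.53404572522988 x [-0.0004  0.0004 -1.    ] w 0.018268277856894364 F [ 0.9999  0.115  -0.8736] j6 -0.25525003296262233
0.09164428645269612 [-0.1338 -0.2456] [-2.4604  0.6165]
black [153.4 258.1  81. ] [ 0.2979 -0.0354] [-0.3597 -0.0075]
green [212.7 213.6  85. ] [ 0.4679 -0.035 ] [-0.2088  0.0708]
green [214.6 258.4 109. ] [ 0.3743 -0.1317] [-0.2477 -0.058 ]
blue [172.  236.1 112. ] [ 0.3636 -0.0177] [-0.3094  0.0384]
blue [259.  289.7 156. ] [ 0.3692 -0.2523] [-0.1968 -0.1676]
black [302.4 158.8  80. ] [0.0598 0.0106]
black [290.7 162.6  82. ] [0.0349 0.0335]
black [298.5 179.   81. ] [ 0.0049 -0.007 ]
black [370.2 237.  205. ] [-0.0411 -0.2501]
black [337.7 259.   85. ] [-0.1346 -0.2013]
black [368.6 287.2 299. ] [-0.1605 -0.3065]
green [234.2 233.8  63. ] [-0.2092  0.0723]
green [269.3 269.9  63. ] [-0.2474 -0.0562]
blue [380.9 131.3  78. ] [ 0.233  -0.1423]
blue [225.8 272.6  79. ] [-0.3092  0.0407]
blue [314.5 273.1  75. ] [-0.197 -0.165]
```

View pics/s8.png

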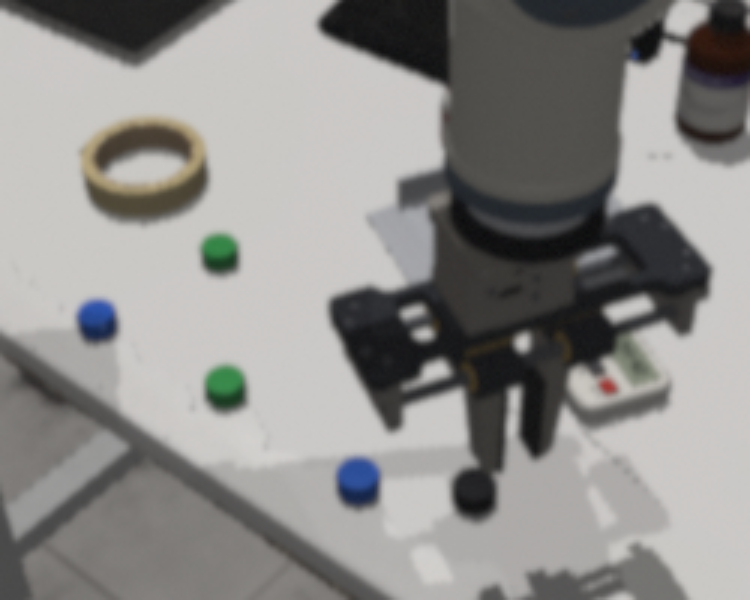

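Call:
servo_tool --pt "0 0 -25" --pt "0 0 -50" --pt "0 0 -68" --pt "0 0 -80" --pt "0 0 -86" --pt "0 0 -86" --pt "4 7 -86" --pt "8 14 -86" --pt "12 21 -86" --roll '[0,0,0,0,0,0,0,0,0]' --fingers '[-0.6,-0.6,-0.6,-0.6,-0.6,-0.6,-0.6,-0.6,-0.6]'

```text
clock: 12.5
eef_pos: [0.4031, -0.33, 0.1966]
tcp_rot: [1.553, 0.942, -1.552]
ft_force: [-0.0, -0.4, -0.9]
gripper_width: 0.0183
```

Call:
servo_tool --pt "5 9 0" --pt "10 18 0" --pt "15 27 0" --pt "20 36 0" --pt "25 45 0" --pt "30 54 0" --pt "35 63 0" --pt "40 72 0" --roll '[0,0,0,0,0,0,0,0]' --fingers '[-0.6,-0.6,-0.6,-0.6,-0.6,-0.6,-0.6,-0.6]'

```text
clock: 13.17
eef_pos: [0.4429, -0.2575, 0.1957]
tcp_rot: [1.553, 0.943, -1.553]
ft_force: [-0.1, -0.2, 0.9]
gripper_width: 0.0183
```

Run:
```python
from m import *
p,y=tool(); print(p[2]-.19,w2p(p))
f=env.grab_frame("scene");cv2.imwrite("pics/s9.png",cv2.resize(f["color"][130:330,140:390,::-1],(750,600)))
f=env.grab_frame("top");cv2.imwrite("pics/t9.png",cv2.resize(f["color"][120:320,150:400,::-1],(750,600)))
```

```text
t 13.1667 pos [ 0.4429 -0.2575  0.1957] yaw_y -27.43572762327549 x [-0.0001  0.     -1.    ] w 0.018316093912165377 F [-0.0931 -0.1697  0.941 ] j6 -0.05069961312804954
0.005662160312422143 [-0.129  -0.1384]
```

View pics/s9.png

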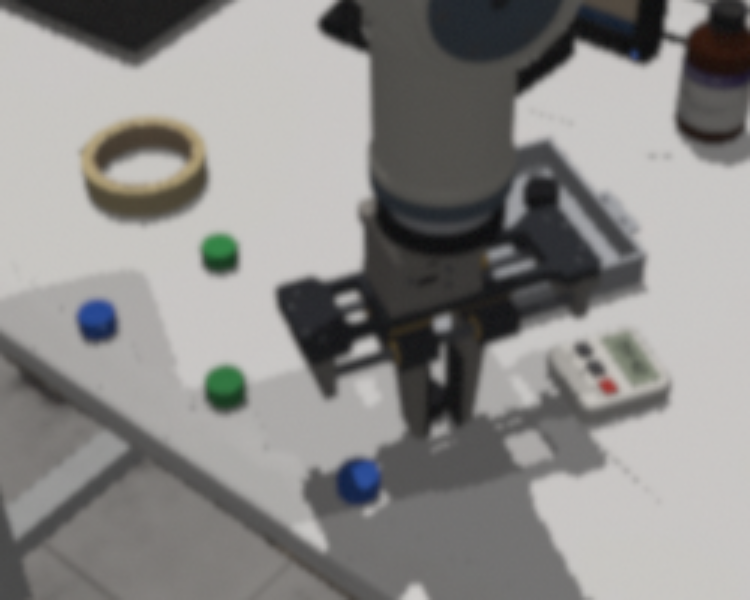

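View pics/t9.png

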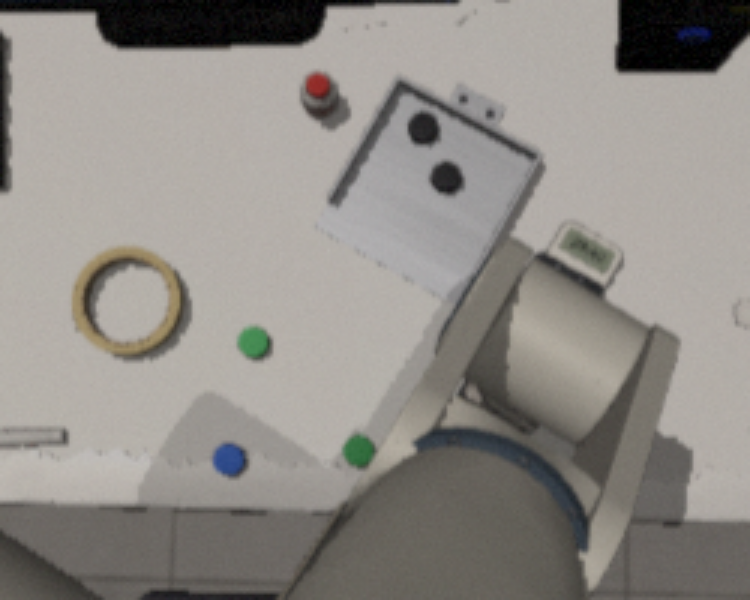

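Call:
servo_tool --pt "4 9 0" --pt "9 18 0" --pt "14 27 0" --pt "18 36 0" --pt "23 45 0" --pt "28 54 0" --pt "32 62 0" --pt "35 68 0" --pt "35 69 0" --roll '[0,0,0,0,0,0,0,0,0]' --fingers '[-0.6,-0.6,-0.6,-0.6,-0.6,-0.6,-0.6,-0.6,-0.6]'

```text
clock: 14.02
eef_pos: [0.478, -0.1884, 0.1957]
tcp_rot: [1.552, 0.944, -1.552]
ft_force: [-0.7, -0.3, 0.5]
gripper_width: 0.0187
```

Call:
servo_tool --pt "-4 -8 0" --pt "-10 -20 0" --pt "-10 -20 35" --pt "-10 -20 70" --pt "-30 -10 85" --pt "-50 0 85" --pt "-60 10 85" --pt "-60 10 85" --pt "-60 10 85" --pt "-60 10 85" --roll '[0,0,0,0,0.12,0.24,0.36,0.48,0.6,0.72]' --fingers '[-0.6,-0.6,-0.6,-0.6,-0.6,-0.6,-0.6,-0.6,-0.6,-0.6]'

```text
clock: 14.85
eef_pos: [0.4166, -0.1801, 0.2809]
tcp_rot: [1.026, 1.315, -1.026]
ft_force: [0.2, -0.3, -0.4]
gripper_width: 0.0184
```

Call:
servo_tool --pt "0 0 0" --pt "0 0 0" --pt "0 0 0" --pt "0 0 0" --pt "0 0 0" --pt "0 0 0" --pt "0 0 0" --roll '[0.12,0.24,0.36,0.48,0.6,0.72,0.84]' --fingers '[-0.6,-0.6,-0.6,-0.6,-0.6,-0.6,-0.6]'

```text
clock: 15.43
eef_pos: [0.4168, -0.1803, 0.2807]
tcp_rot: [0.38, 1.537, -0.38]
ft_force: [-0.5, 1.0, 0.2]
gripper_width: 0.0186
```

Run:
```python
from m import *
p,y=tool(); print(p[2]-.19,w2p(p))
f=env.grab_frame("scene");cv2.imwrite("pics/s10.png",cv2.resize(f["color"][130:330,140:390,::-1],(750,600)))
for r in caps(f,(140,180,380,320)): print(r[0],np.round(r[1:],1),w2p(px2w(f,r[1],r[2],0.009)))
f=env.grab_frame("top");cv2.imwrite("pics/t10.png",cv2.resize(f["color"][120:320,150:400,::-1],(750,600)))
for r in caps(f,(200,130,400,290)): print(r[0],np.round(r[1:],1),w2p(px2w(f,r[1],r[2],0.012)))
```

```text
t 15.4333 pos [ 0.4168 -0.1803  0.2807] yaw_y 62.24003674574749 x [-0.0003 -0.0001 -1.    ] w 0.018631474769984495 F [-0.5224  1.014   0.1673] j6 -1.497505255454278
0.09066252429165983 [-0.1876 -0.0817]
black [316.2 208.8 109. ] [ 0.0062 -0.0077]
black [327.3 227.7 268. ] [-0.0002 -0.0711]
black [265.8 237.9 129. ] [-0.1317 -0.0463]
black [153.5 258.6  72. ] [-0.3598 -0.009 ]
black [215.4 263.   44. ] [-0.2502 -0.0703]
black [257.8 285.4  46. ] [-0.1949 -0.157 ]
black [161.3 300.6  58. ] [-0.3711 -0.1184]
green [212.7 213.6  85. ] [-0.2088  0.0708]
green [214.7 258.5 114. ] [-0.2477 -0.0585]
blue [171.9 236.  110. ] [-0.3094  0.0389]
blue [259.  289.6 155. ] [-0.1967 -0.1673]
black [301.9 158.5  91. ] [0.0605 0.0122]
black [290.7 162.6  82. ] [0.0355 0.0337]
black [298.5 179.   81. ] [ 0.0056 -0.0069]
black [261.  258.1 269. ] [-0.2309 -0.022 ]
black [254.9 233.5  88. ] [-0.1815  0.0244]
black [316.  269.2  69. ] [-0.1859 -0.1638]
green [234.2 233.8  62. ] [-0.2093  0.0726]
green [269.3 269.8  65. ] [-0.2471 -0.0561]
blue [381.1 131.2  76. ] [ 0.2347 -0.1429]
blue [225.8 272.6  79. ] [-0.3094  0.041 ]
```

View pics/t10.png

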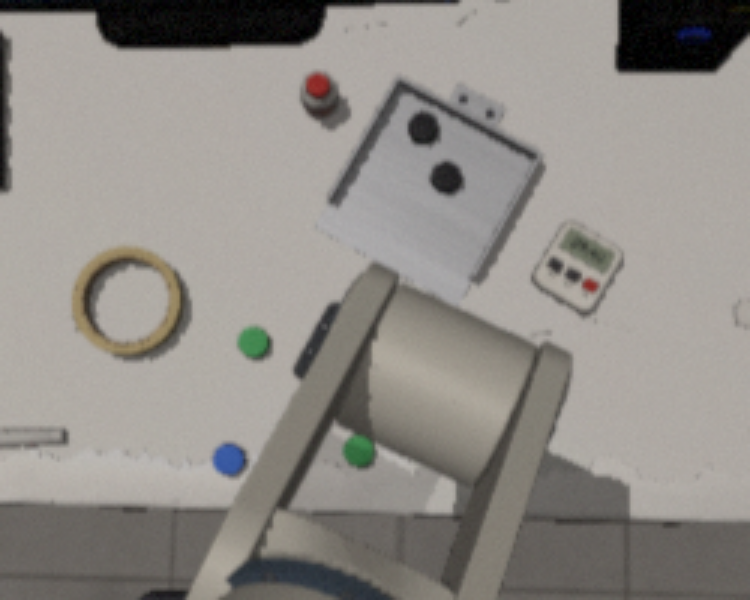

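View pics/s10.png

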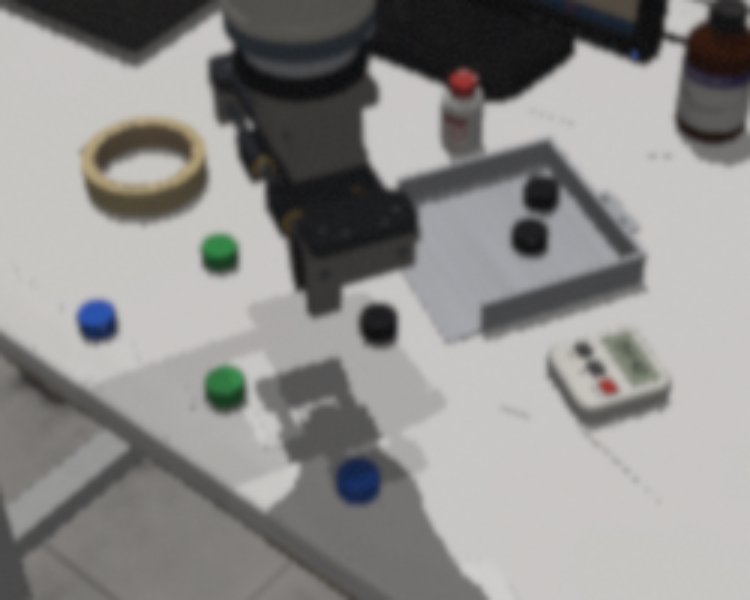

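Call:
servo_tool --pt "14 15 0" --pt "27 30 -10" --pt "27 30 -35" --pt "27 30 -60" --pt "27 30 -75" --pt "27 30 -85" --pt "27 30 -85" --roll '[0,0,0,0,0,0,0]' --fingers '[-0.6,-0.6,-0.6,-0.6,-0.6,-0.6,-0.6]'

```text
clock: 16.12
eef_pos: [0.4435, -0.1496, 0.1941]
tcp_rot: [0.387, 1.539, -0.387]
ft_force: [-0.3, 0.5, 0.6]
gripper_width: 0.0183
```

Call:
servo_tool --pt "7 -4 0" --pt "14 -7 0" --pt "21 -11 0" --pt "28 -14 0" --pt "36 -18 0" --pt "44 -22 0" --pt "52 -26 0" --pt "59 -29 0" --pt "65 -32 0" --roll '[0,0,0,0,0,0,0,0,0]' --fingers '[-0.6,-0.6,-0.6,-0.6,-0.6,-0.6,-0.6,-0.6,-0.6]'

```text
clock: 16.87
eef_pos: [0.5102, -0.1818, 0.1957]
tcp_rot: [0.384, 1.536, -0.384]
ft_force: [-0.4, 0.3, 0.4]
gripper_width: 0.0187
```

Run:
```python
from m import *
p,y=tool(); print(p[2]-.19,w2p(p))
f=env.grab_frame("scene");cv2.imwrite("pics/s11.png",cv2.resize(f["color"][130:330,140:390,::-1],(750,600)))
```

```text
t 16.8667 pos [ 0.5102 -0.1818  0.1957] yaw_y 61.93487511905278 x [ 0.0001 -0.     -1.    ] w 0.018736706481187127 F [-0.3978  0.2644  0.4014] j6 -1.426100362215023
0.005692768506116358 [-0.1039 -0.0403]
```

View pics/s11.png

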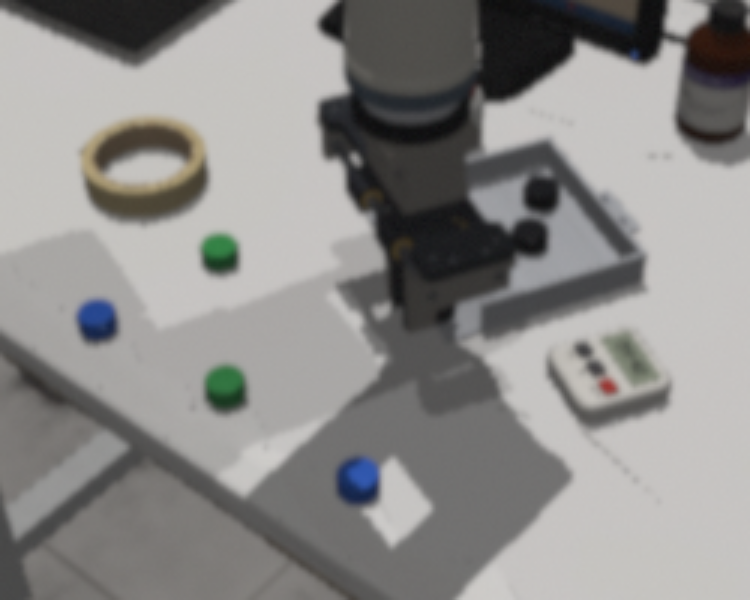

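Cap C is held ahead of the tips at crop (443,310), just on the lip. I push it in, back off and retreat.

Call:
servo_tool --pt "7 -3 1" --pt "14 -6 3" --pt "21 -9 5" --pt "28 -12 6" --pt "36 -15 6" --pt "44 -18 6" --pt "52 -22 6" --pt "59 -24 6" --pt "65 -27 6" --pt "65 -27 6" --roll '[0,0,0,0,0,0,0,0,0,0]' --fingers '[-0.6,-0.6,-0.6,-0.6,-0.6,-0.6,-0.6,-0.6,-0.6,-0.6]'

```text
clock: 17.75
eef_pos: [0.5756, -0.209, 0.2017]
tcp_rot: [0.384, 1.535, -0.384]
ft_force: [-1.0, 0.6, 0.1]
gripper_width: 0.0186
```

Call:
servo_tool --pt "-7 3 0" --pt "-14 7 1" --pt "-14 7 40" --pt "-14 7 80" --pt "-40 30 100" --pt "-65 60 100" --pt "-90 90 100" --pt "-115 120 100" --pt "-140 150 100" --pt "-165 180 100" --roll '[0,0,0,0,0,0,0,0,0,0]' --fingers '[-0.6,-0.6,-0.6,-0.6,-0.6,-0.6,-0.6,-0.6,-0.6,-0.6]'

```text
clock: 18.58
eef_pos: [0.4063, -0.0273, 0.3014]
tcp_rot: [0.384, 1.537, -0.385]
ft_force: [1.3, 0.3, -0.3]
gripper_width: 0.0185
```

Run:
```python
from m import *
p,y=tool(); print(p[2]-.19,w2p(p))
f=env.grab_frame("scene");cv2.imwrite("pics/s12.png",cv2.resize(f["color"][130:330,140:390,::-1],(750,600)))
for r in caps(f,(140,180,380,320)): print(r[0],np.round(r[1:],1),w2p(px2w(f,r[1],r[2],0.012)))
f=env.grab_frame("top");cv2.imwrite("pics/t12.png",cv2.resize(f["color"][120:320,150:400,::-1],(750,600)))
for r in caps(f,(200,130,400,290)): print(r[0],np.round(r[1:],1),w2p(px2w(f,r[1],r[2],0.015)))
for n in["cap_1","small_bottle","bench_timer","tape"]:
    for r in env.regions_of(n,"top"):print(n,round(r["p"],2),np.round(r["xy"],1),px2w(f,*r["xy"]))
```

```text
t 18.5833 pos [ 0.4063 -0.0273  0.3014] yaw_y 61.90423832591498 x [-0.0007  0.0001 -1.    ] w 0.01846176334459821 F [ 1.3408  0.3029 -0.2926] j6 -1.1512643920253571
0.1114409326712103 [-0.2671  0.0494]
black [315.  213.9 228. ] [-0.0056 -0.0245]
black [213.4 217.4  47. ] [-0.2124  0.0551]
black [326.9 227.9 314. ] [-0.0029 -0.0739]
black [154.3 258.2 113. ] [-0.3584 -0.0116]
black [213.6 259.9 103. ] [-0.2515 -0.064 ]
green [212.8 213.7  84. ] [-0.2097  0.067 ]
green [214.6 258.5 114. ] [-0.2485 -0.0612]
blue [172. 236. 114.] [-0.3097  0.0355]
blue [258.9 289.5 152. ] [-0.1977 -0.1694]
black [300.8 158.4  86. ] [0.0586 0.0149]
black [290.7 162.6  82. ] [0.0349 0.0335]
black [298.5 179.   81. ] [ 0.0049 -0.007 ]
black [303.9 190.4  79. ] [-0.0157 -0.035 ]
green [269.1 269.8  64. ] [-0.2473 -0.0559]
blue [380.6 131.4  83. ] [ 0.2324 -0.1418]
blue [314.5 273.1  74. ] [-0.1968 -0.1649]
cap_1 0.61 [297.6 179.2] [ 0.6216 -0.1999  0.015 ]
cap_1 0.6 [305.  191.7] [ 0.5863 -0.2202  0.023 ]
cap_1 0.55 [268.9 271.3] [ 0.3717 -0.1295  0.0177]
cap_1 0.49 [295.7 162.7] [ 0.6702 -0.1941  0.0035]
small_bottle 0.63 [257.6 155.6] [ 0.6787 -0.09    0.0377]
bench_timer 0.85 [338.9 209.7] [ 0.5403 -0.3121  0.0205]
tape 0.6 [195.4 205. ] [0.5419 0.0729 0.023 ]
```

View pics/t12.png

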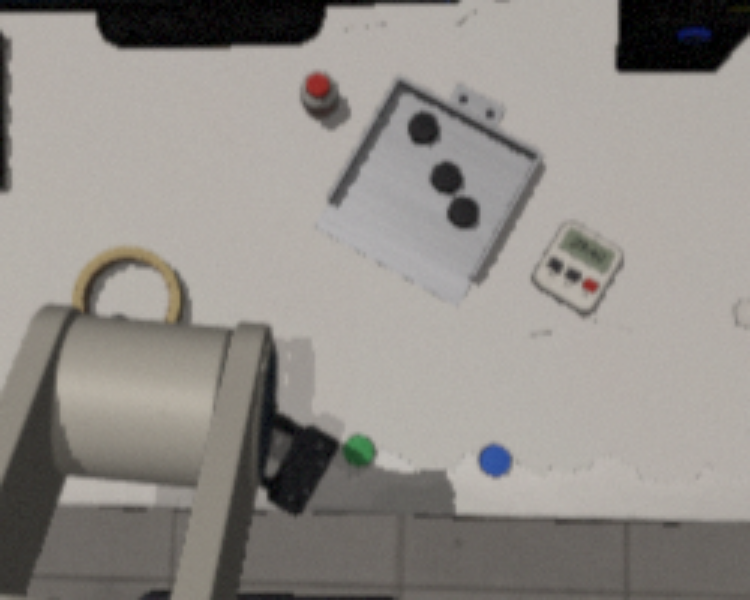

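View pics/s12.png

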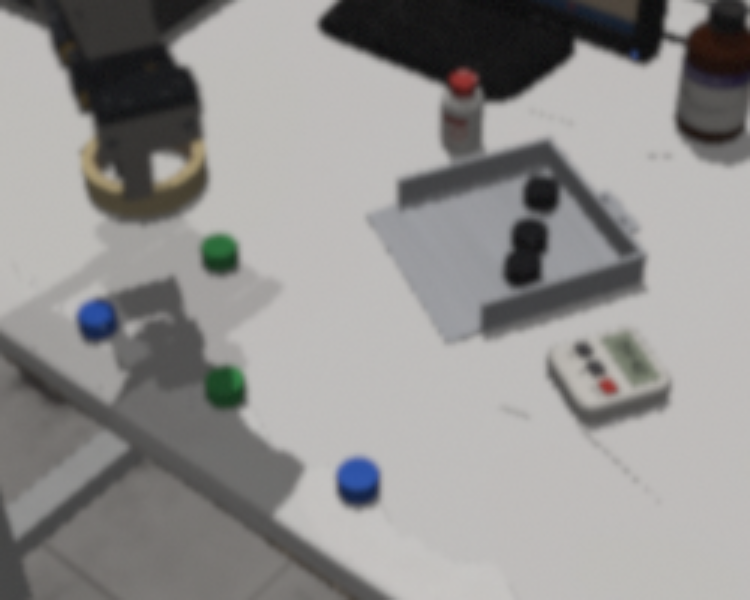

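All three black caps lie flat and apart in the pan, at crop (424,128), (447,178) and (463,212). The bottle, timer, tape roll and look-alikes are where they were, and the gripper is clear at 111 mm tip height. I hand in.

```bash
python3 -c "
from plant import env
print(env.job_done())"
```

```text
the job is handed in; nothing more can be done
None
```

All three black caps are in the catch pan, and I handed the job in at about 19 s of the allowed 72 s; no verdict was reported. I swept each cap along the bench and over the lip with the fingertips about 18 mm apart, never gripping or lifting one. The third cap was first pushed sideways to line it up in front of the pan.

- **Caps:** the last top picture puts them at pan (x, y) = (35, 34), (5, −7) and (−16, −35) mm. All are well behind the −53 mm limit, inside the walls and not stacked. The closest pair is about 35 mm apart centre to centre, against a 28 mm diameter.
- **Bottle, timer and tape:** they look unmoved in both the top and scene pictures. The green and blue look-alikes were left alone and also stayed put. The gripper ended clear, with the tips 111 mm above the bench.
- **Checks that disagreed:**
  - The network's last tape position was off by about 80 mm, because the arm hid part of the roll; the picture shows it in its old place.
  - It found one cap a little off position and counted a green look-alike as a cap.
  - In the scene view, the second and third caps merged into one blob in my colour check, so the final cap positions come from the top camera only.

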